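# Set and lock the paint bench air regulator

### The job

Get the airbrush air ready on the hobby paint bench: on the larger regulator, the one with a sliding fork lock, turn the knob until its white pointer lies at the single long mark on the dial, and only then slide the fork lock fully home over the knob's grip bar. Leave the smaller regulator's setting alone, and let go with the pointer still on the mark.

Things in the scene. Friction and masses are not known exactly. Their poses are not given: they have to be found in the camera images.
- knob (a joint): Angle (rad) of the larger regulator's bar knob; grows clockwise seen from above, range 0 to 2.2, starts at 0.05 to 0.85. At 1.4 the pointer lies at the one long thick mark of the white dial (88 mm across), which is on the side away from the lock. No spring; stays where left, light friction (0.08 N m). Its aluminium block, 270 x 90 x 24 mm, is fixed to the bench.
- knob_grip (a point): Point on the larger knob's turning axis, at the height to grip, 62 mm above the bench. The black knob is an upright bar 56 mm long, 12 mm wide, centred on the axis, its top 14 mm above this point, on a round skirt 56 mm across whose top is 26 mm below it. x lies along the bar towards the pointer end (white line), z up.
- lock_grip (a point): Centre of the fork lock's steel post, 72 mm above the bench: 24 mm along the slide, 20 across, 18 up, 20 down to its carriage. x: the way it slides home, at the knob's axis and long mark. Prongs 24 mm apart reach 67 mm ahead, 38-49 mm above the bench, either side of the bar. Starts 128-140 mm short of the knob's axis; home, at a firm stop, 75 mm. 2 N friction, stays where left.
- small_pointer (a point): Pointer end of the bar knob (40 x 10 mm, its top 64 mm above the bench) on the smaller regulator, an aluminium block 100 x 80 x 24 mm with a like dial but no lock. The point is 20 mm from that knob's axis, 62 mm above the bench; x points outwards along the bar. It turns easily and must be left as it is.

How it is judged:
On the way, in this order (a step that is already met when the one before it is completed fails the run):
1. the larger knob is at the long mark, with the lock still drawn back (value of joint knob between 1.2 and 1.6 rad and horizontal distance between lock_grip and knob_grip above 0.11 m), for 0.2 s.
2. the lock is home over the knob, which is still at the mark (value of joint knob between 1.2 and 1.6 rad and horizontal distance between lock_grip and knob_grip below 0.085 m), for 0.2 s.
At the end, for the whole second after the job is handed in: The larger knob rests within 0.2 rad (11 degrees) of the long mark (joint 1.4), the lock's post is within 85 mm of the knob's axis (at most 10 mm short of its stop), and the small knob's pointer is within 6 mm of where it was (all of step 2 and distance of small_pointer from where it was at the start of the episode below 0.006 m and velocity of joint knob between -0.05 and 0.05 rad/s); the robot touches nothing.
It fails at once if the fork was slid onto the knob while it was more than 0.3 rad off the mark (horizontal distance between lock_grip and knob_grip below 0.095 m and not (value of joint knob between 1.1 and 1.7 rad)).
It fails at once if the smaller regulator's knob was turned (pointer moved over 6 mm) (distance of small_pointer from where it was at the start of the episode above 0.006 m).
It also fails if it takes over 42 s, if anything falls off the work surface, if the arm or the gripper's body presses on something with over 40 N, if the wrist force passes 120 N, or if a joint passes its speed limit or range.

### The arm

A 6-joint arm with a two-finger parallel gripper is mounted at the origin on the work surface. World frame = base frame: x ahead of the robot, y to its left, z up, the work surface at z = 0. Lengths are in m, angles in rad, forces in N, time in s.
With the tool pointing down it reaches from about 0.35 to 0.775 m from the base axis. Payload 7.3 kg.
Tool frame: the origin (TCP) lies on the centre line of the jaws, within the pads' length; the fingertips stand ahead of it and the grasp point (between the pads) lies 11 mm behind it (robot.nose_length is the z of the fingertips in the tool frame, in m); z points along the fingers, y is the line along which they close (so a half turn about z gives the same grasp; the last joint's range is limited). The gripper opens to 92 mm and grips with 3 to 60 N. Pads are 19 mm wide; open, the fingers measure 130 mm over their backs; the gripper's body (75 mm by 190 mm) begins 47 mm behind the grasp point.
Start: joints at [-1.441, 0.342, 1.524, -0, 1.275, -0.146], TCP at [0.143, -0.505, 0.235] pointing down, gripper open.
Joint ranges: [-2.53, 2.53], [-0.77, 2.02], [0.04, 2.7], [-1, 4.14], [0.28, 2.66], [-3.11, 3.11]. Speed limits (rad/s): [2.57, 2.57, 3.14, 3.14, 3.14, 3.14].

### API

Orientations are given as [roll, pitch, yaw] about the fixed x, y, z axes, in that order (R = Rz(yaw) Ry(pitch) Rx(roll)).
In Python, from cell import robot, cams gives the robot as it stands. The module is installed in compiled form; this text tells all that it offers.
- The arm moves only by the tool carry_out, never from a script. Its argument "deltas" is a list of rows, each a list of 7 numbers: the shift along the tool's x, y, z in cm, then the turn, a rotation vector about the tool's x, y, z in rad, then the opening, from 0 (shut) to 1 (fully open). A call has exactly 8 rows; each row shifts and turns the commanded pose from where the row before left it, along the tool's axes as they then stand; what a row does not reach is not made up. A row lasts 1/12 s, in which the tool goes at most 41.7 mm and 7.16 degrees, less where a joint would pass 70% of its speed; a pose out of reach is approached as far as the arm can. A call is refused whole if a number of a shift passes 4.17 or a number of a turn 0.125, either way. A call with a gripper value outside its range is refused whole. The fingers move at their own pace and stop on an object; "force" is the grip in N (left out, the last holds). Time passes only in rows, so rows that do not move let the fingers close, or fill a call up. It gives the time, the measured TCP pose, the force, the opening and the grip force at its end, in the units of the state.
- robot.observe(): the state, without advancing time (a new reading comes with each control period).
- cams.read_camera(name): name is "side" or "top"; returns a dict with "image" (420x560x3 uint8, blue, green, red), "depth" (420x560 float32, m along the optical axis (not along the pixel's ray), 0 where there is no reading), "fx", "fy", "cx", "cy" (pixels), "world_to_cam" (4x4, takes a point from world to camera coordinates). Camera axes: x right, y up, looking along -z (the intrinsics and any distortion apply to the point x, -y, -z); pixel columns grow to the right and rows downward; lengths in m; the calibration is good to about 2 mm. A picture is of the moment at which its call begins.
- robot.hand_in(): hands the job in; it is judged then, once.
The state is a dict: "time": time; "qpos": joint angles; "qvel": joint speeds; "joint_efforts": joint torques, N m; "tool_pos": TCP position; "tool_rot": TCP orientation; "contact_force": force on the tool from outside, world axes, zero at the start; "torque": the same for the moment, N m; "opening": finger opening in m; "grip_force": force on a finger pad.
Only numpy, scipy, OpenCV 4.12 (cv2) and the standard library are available. Lean on these libraries where they do the work, as an engineer would, in place of code of your own. Each camera call takes 0.05 s, during which the arm holds its last target. There are 200 camera calls.

## Working session

There is one attempt and no reset: what is moved stays moved. The work goes in short steps, Python scripts to look and compute and a tool call to move; the robot and the scene stay as the last step left them, time stands still between calls to the robot, and variables do not carry over. Pictures are saved under pics/ and viewed, at most 10 in all, crops included, and the job is handed in when it is done.

Besides the shell and the picture viewer there is one more tool, called after "Call:" as name(argument=value, ...) on one line, values as JSON. carry_out: Moves the arm, as the interface text tells. Its arguments: {"type":"object","properties":{"deltas":{"type":"array","items":{"type":"array","items":{"type":"number"}}},"force":{"type":"number"}},"required":["deltas"]}

```bash
mkdir -p pics; python3 - <<'E'
from cell import robot,cams
import cv2,numpy as np,pickle
d={}
for n in("top","side"):
    c=cams.read_camera(n);d[n]=c;cv2.imwrite(f"pics/{n}0.png",c["image"])
    print(n,c["fx"],c["fy"],c["cx"],c["cy"],np.round(c["world_to_cam"],3).tolist())
pickle.dump(d,open("d0.pkl","wb"))
print(robot.observe(),robot.nose_length)
E
```

```text
top 413.1503843768484 413.1503843768484 278.45995552821796 211.59531566894958 [[0.014, -0.999, 0.03, -0.016], [0.989, 0.018, 0.144, -0.582], [-0.144, 0.028, 0.989, -0.655], [0.0, 0.0, 0.0, 1.0]]
side 453.9611287642136 453.9611287642136 282.1111940605157 212.84724371889337 [[0.997, -0.073, 0.013, -0.555], [0.032, 0.573, 0.819, -0.091], [-0.067, -0.816, 0.574, -0.796], [0.0, 0.0, 0.0, 1.0]]
{'time': 0.1, 'qpos': array([-1.44100399e+00,  3.42630762e-01,  1.52492489e+00,  1.70333511e-05,
        1.27542418e+00, -1.45988223e-01]), 'qvel': array([ 1.75520883e-03, -1.10532883e-03, -3.44940885e-03, -1.95229634e-03,
       -4.58477705e-05, -4.09803820e-04]), 'joint_efforts': array([ 1.81027335e-03, -4.32004416e+01, -2.44694620e+01,  7.18646217e-02,
        5.26230584e-02, -3.73600074e-05]), 'tool_pos': array([ 0.14294155, -0.50479084,  0.23412485]), 'tool_rot': array([-3.14022260e+00, -2.17908133e-04,  2.75775440e-01]), 'contact_force': array([-0.1650594 ,  0.68814409,  0.42817497]), 'torque': array([-0.02934286,  0.01306758, -0.00368341]), 'grip_force': 0.0, 'opening': 0.09172996898498037} 0.008
```

View pics/top0.png

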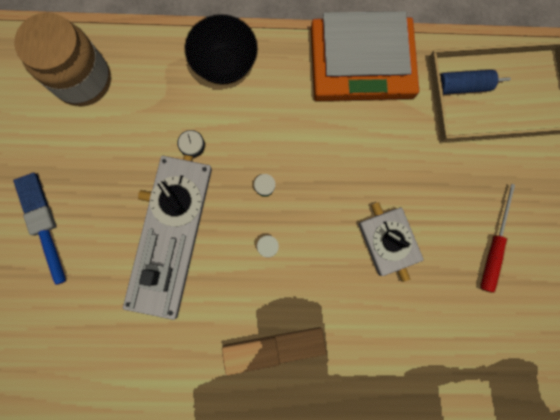

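View pics/side0.png

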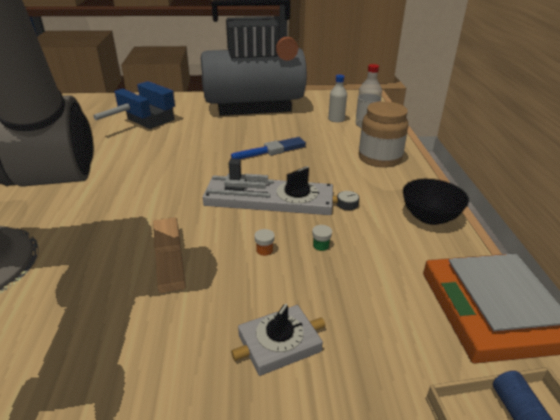

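The top view shows the large regulator with its knob near (175,200) and lock post near (150,277). The small regulator is near (393,241). The side view agrees, with the large knob near (298,185) and the post near (235,170). Next I zoom in and measure.

```bash
cat > h.py <<'E'
import numpy as np,cv2,pickle
def ray(c,u,v,z):
    W=c["world_to_cam"];R=W[:3,:3];o=-R.T@W[:3,3]
    d=R.T@np.array([(u-c["cx"])/c["fx"],-(v-c["cy"])/c["fy"],-1.])
    return o+d*(z-o[2])/d[2]
def proj(c,p):
    q=c["world_to_cam"]@np.append(p,1.);return np.array([c["cx"]+c["fx"]*q[0]/-q[2],c["cy"]-c["fy"]*q[1]/-q[2]])
E
python3 - <<'E'
from h import *
d=pickle.load(open("d0.pkl","rb"))
c=d["top"];im=c["image"]
a=cv2.resize(im[145:325,110:230],None,fx=3.3,fy=3.3,interpolation=cv2.INTER_CUBIC)
b=cv2.resize(d["side"]["image"][150:220,195:345],None,fx=2.6,fy=2.6,interpolation=cv2.INTER_CUBIC)
s=np.zeros((max(a.shape[0],b.shape[0]),a.shape[1]+b.shape[1],3),np.uint8);s[:a.shape[0],:a.shape[1]]=a;s[:b.shape[0],a.shape[1]:]=b
cv2.imwrite("pics/z.png",s);print(s.shape)
for n,(u,v),z in(("knob",(175,201),.028),("post",(150,276),.09),("small",(393,241),.026)):
    p=ray(c,u,v,z);print(n,p,"depth z",(lambda D:(np.linalg.inv(c["world_to_cam"])@np.array([(u-c["cx"])/c["fx"]*D,-(v-c["cy"])/c["fy"]*D,-D,1]))[:3])(c["depth"][v,u]))
# block by depth heights
H,Wd=im.shape[:2];vv,uu=np.mgrid[:H,:Wd];D=c["depth"]
P=np.stack([(uu-c["cx"])/c["fx"]*D,-(vv-c["cy"])/c["fy"]*D,-D,np.ones_like(D)],-1)@np.linalg.inv(c["world_to_cam"]).T
Z=P[...,2];np.save("P.npy",P)
reg=np.zeros_like(Z,bool);reg[145:330,110:225]=1
for nm,lo,hi in(("block",.014,.034),("bar",.055,.1),("post/bar top",.07,.1),("post",.082,.1)):
    m=(reg&(Z>lo)&(Z<hi)&(D>0)).astype(np.uint8)
    for k in cv2.findContours(m,0,2)[0]:
        if cv2.contourArea(k)>6:
            mm=np.zeros_like(m);cv2.drawContours(mm,[k],-1,1,-1);mm&=m
            q=P[mm>0][:,:3];r=cv2.minAreaRect(q[:,:2].astype(np.float32)*1000);print(nm,len(q),np.median(q,0).round(4),r)
E
```

```text
(594, 786, 3)
knob [0.59886152 0.17097462 0.028     ] depth z [0.59096059 0.16035328 0.07529046]
post [0.47216967 0.18905049 0.09      ] depth z [0.47215814 0.18927237 0.08919161]
small [ 0.53647328 -0.20494286  0.026     ] depth z [ 0.53482412 -0.19842738  0.04709631]
block 6871 [0.5455 0.1756 0.0243] ((559.65283203125, 189.6190185546875), (112.7267074584961, 304.2212219238281), 79.39620208740234)
bar 296 [0.4705 0.1914 0.0888] ((470.30389404296875, 195.20550537109375), (20.68916130065918, 24.098100662231445), 77.5985336303711)
bar 299 [0.5987 0.1687 0.0754] ((600.108642578125, 171.17970275878906), (56.721397399902344, 12.13973617553711), 35.637054443359375)
post/bar top 254 [0.4706 0.1931 0.0892] ((470.2926330566406, 195.2097625732422), (20.607921600341797, 24.16755485534668), 77.17853546142578)
post/bar top 262 [0.5989 0.1702 0.0756] ((600.1355590820312, 171.2693634033203), (56.57209777832031, 12.106689453125), 35.82503890991211)
post 218 [0.4706 0.1945 0.0895] ((470.3509826660156, 195.3878173828125), (20.525686264038086, 23.850984573364258), 78.77513885498047)
```

View pics/z.png

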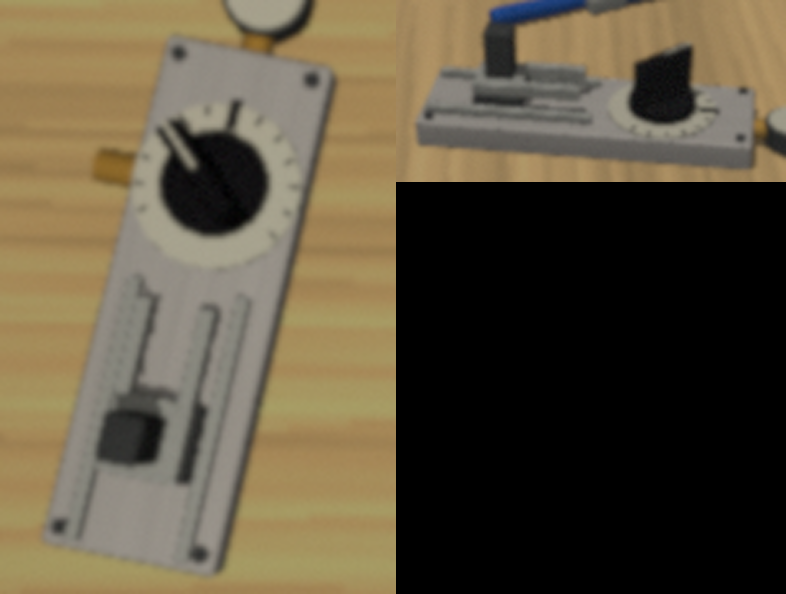

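The crop shows the knob's white pointer up-left of the axis, the long mark up-right near crop (235,115), and the post near crop (130,435). Checked against the given sizes:
- **Knob:** axis at (0.600, 0.171), bar 56.7 x 12.1 mm, top at 75.5 mm, bar yaw 35.7°.
- **Lock:** post at (0.470, 0.195), 132 mm from the axis, slide yaw -10.5°. The knob is therefore at about 0.59, so it needs +0.81 rad clockwise.

Next I move above the knob.

Call:
carry_out(deltas=[[2.6,-2.2,0,0,0,0,1],[2.6,-2.2,0,0,0,0,1],[2.6,-2.2,0,0,0,0,1],[2.6,-2.2,0,0,0,0,1],[2.6,-2.2,0,0,0,0,1],[2.6,-2.2,0,0,0,0,1],[2.6,-2.2,0,0,0,0,1],[2.6,-2.2,0,0,0,0,1]])

```text
time: 0.77
tool_pos: [0.2956, -0.2776, 0.2346]
tool_rot: [-3.141, 0.0, 0.275]
contact_force: [0.7, -0.3, -0.0]
opening: 0.0921
grip_force: 0.0
```

Call:
carry_out(deltas=[[2.6,-2.2,0,0,0,0,1],[2.6,-2.2,0,0,0,0,1],[2.6,-2.2,0,0,0,0,1],[2.6,-2.2,0,0,0,0,1],[2.6,-2.2,0,0,0,0,1],[2.6,-2.2,0,0,0,0,1],[2.6,-2.2,0,0,0,0,1],[2.6,-2.2,0,0,0,0,1]])

```text
time: 1.43
tool_pos: [0.4479, -0.0515, 0.2345]
tool_rot: [-3.141, 0.0, 0.276]
contact_force: [1.0, -0.4, 0.3]
opening: 0.0921
grip_force: 0.0
```

Call:
carry_out(deltas=[[2.6,-2.2,0,0,0,0,1],[2.6,-2.2,0,0,0,0,1],[2.6,-2.2,0,0,0,0,1],[2.6,-2.2,0,0,0,0,1],[2.6,-2.2,0,0,0,0,0.6],[2.6,-2.2,0,0,0,0,0.6],[2.6,-2.2,0,0,0,0,0.6],[2.6,-2.2,0,0,0,0,0.6]])

```text
time: 2.1
tool_pos: [0.6001, 0.1744, 0.2341]
tool_rot: [3.142, 0.001, 0.276]
contact_force: [1.1, 0.0, 1.2]
opening: 0.0696
grip_force: 0.0
```

Call:
carry_out(deltas=[[0,0,1,0,0,-0.12,0.6],[0,0,1,0,0,-0.12,0.6],[0,0,1,0,0,-0.107,0.6],[0,0,1,0,0,0,0.6],[0,0,1,0,0,0,0.6],[0,0,1,0,0,0,0.6],[0,0,0,0,0,0,0.6],[0,0,0,0,0,0,0.6]])

```text
time: 2.77
tool_pos: [0.5994, 0.1726, 0.1741]
tool_rot: [-3.141, 0.001, 0.621]
contact_force: [0.7, 1.0, 0.3]
opening: 0.0553
grip_force: 0.0
```

Call:
carry_out(deltas=[[0,0.15,2,0,0,0,0.6],[0,0,2,0,0,0,0.6],[0,0,2,0,0,0,0.6],[0,0,2,0,0,0,0.6],[0,0,1.5,0,0,0,0.6],[0,0,1.5,0,0,0,0.6],[0,0,1.3,0,0,0,0.6],[0,0,0,0,0,0,0.6]])

```text
time: 3.43
tool_pos: [0.5994, 0.1712, 0.0497]
tool_rot: [-3.14, 0.003, 0.622]
contact_force: [0.1, 0.3, -0.7]
opening: 0.0549
grip_force: 0.0
```

Call:
carry_out(deltas=[[0,0,0,0,0,0,0],[0,0,0,0,0,0,0],[0,0,0,0,0,0,0],[0,0,0,0,0,0,0],[0,0,0,0,0,0,0],[0,0,0,0,0,0,0],[0,0,0,0,0,0,0],[0,0,0,0,0,0,0]], force=15)

```text
time: 4.1
tool_pos: [0.6007, 0.1715, 0.052]
tool_rot: [3.141, -0.0, 0.623]
contact_force: [-0.6, -0.4, 0.8]
opening: 0.0119
grip_force: 15.0
```

Call:
carry_out(deltas=[[0,0,0,0,0,0.1,0],[0,0,0,0,0,0.1,0],[0,0,0,0,0,0.1,0],[0,0,0,0,0,0.1,0],[0,0,0,0,0,0.1,0],[0,0,0,0,0,0.1,0],[0,0,0,0,0,0.1,0],[0,0,0,0,0,0.107,0]])

```text
time: 4.77
tool_pos: [0.6007, 0.1715, 0.052]
tool_rot: [3.141, -0.001, -0.189]
contact_force: [-0.3, 0.2, 1.4]
opening: 0.0122
grip_force: 15.0
```

Call:
carry_out(deltas=[[0,0,0,0,0,0,0],[0,0,0,0,0,0,0],[0,0,0,0,0,0,0.4],[0,0,0,0,0,0,0.4],[0,0,0,0,0,0,0.4],[0,0,0,0,0,0,0.4],[0,0,0,0,0,0,0.4],[0,0,0,0,0,0,0.4]])

```text
time: 5.43
tool_pos: [0.6005, 0.1716, 0.0516]
tool_rot: [3.141, 0.0, -0.184]
contact_force: [1.2, -0.3, -1.3]
opening: 0.0364
grip_force: 0.0
```

Call:
carry_out(deltas=[[0,0,-2,0,0,0,0.4],[0,0,-2.5,0,0,0,0.4],[0,0,-3,0,0,0,0.4],[0,0,-2.5,0,0,0,0.5],[-3.3,0,0,0,0,0,0.5],[-3.3,0,0,0,0,0,0.5],[-3.3,0,0,0,0,0,0.5],[-3.3,0,0,0,0,0,0.5]])

```text
time: 6.1
tool_pos: [0.4692, 0.1958, 0.1518]
tool_rot: [-3.141, -0.0, -0.184]
contact_force: [-0.3, 0.3, 0.4]
opening: 0.046
grip_force: 0.0
```

```bash
python3 - <<'E'
from h import *
from cell import robot,cams
c=cams.read_camera("top");im=c["image"];D=c["depth"]
H,W=D.shape;vv,uu=np.mgrid[:H,:W]
P=np.stack([(uu-c["cx"])/c["fx"]*D,-(vv-c["cy"])/c["fy"]*D,-D,np.ones_like(D)],-1)@np.linalg.inv(c["world_to_cam"]).T
m=(np.hypot(P[...,0]-.6,P[...,1]-.171)<.045)&(P[...,2]>.055)&(P[...,2]<.085)
print(m.sum(),cv2.minAreaRect((P[m][:,:2]*1000).astype(np.float32)))
cv2.imwrite("pics/t1.png",cv2.resize(im[140:330,80:260],None,fx=3,fy=3,interpolation=cv2.INTER_CUBIC))
print(robot.observe()["tool_pos"])
E
```

```text
353 ((599.45068359375, 171.0360565185547), (12.947955131530762, 55.27285385131836), 79.69530487060547)
[0.46226726 0.19653531 0.15096848]
```

View pics/t1.png

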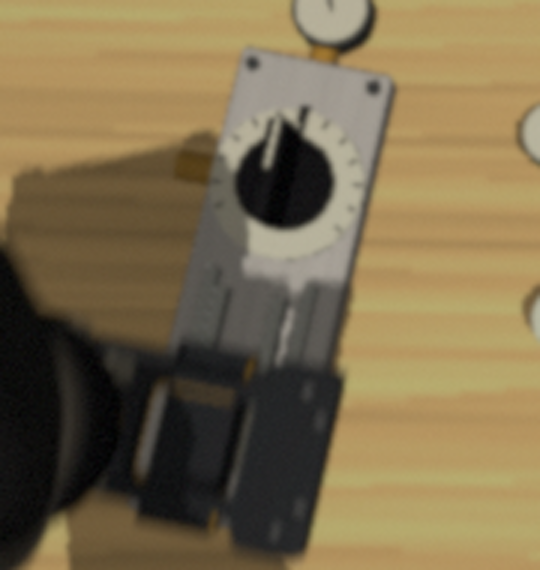

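The picture shows the pointer at the long mark near crop (300,115), apart from parallax, and the bar measures a yaw of -10.3°. The gripper is over the post, so I go down and grip it.

Call:
carry_out(deltas=[[0,0,0,0,0,0,0.5],[0,0,0,0,0,0,0.5],[0,0,2,0,0,0,0.5],[0,0,2,0,0,0,0.5],[0,0,2,0,0,0,0.5],[0,0,1.6,0,0,0,0.5],[0,0,1,0,0,0,0.5],[0,0,0,0,0,0,0.5]])

```text
time: 6.82
tool_pos: [0.4707, 0.1952, 0.0636]
tool_rot: [3.14, 0.003, -0.185]
contact_force: [-0.8, -0.3, 0.4]
opening: 0.0456
grip_force: 0.0
```

Call:
carry_out(deltas=[[0,0,0,0,0,0,0],[0,0,0,0,0,0,0],[0,0,0,0,0,0,0],[0,0,0,0,0,0,0],[0,0,0,0,0,0,0],[0,0,0,0,0,0,0],[0,0,0,0,0,0,0],[0,0,0,0,0,0,0]], force=20)

```text
time: 7.48
tool_pos: [0.4713, 0.1958, 0.0665]
tool_rot: [-3.141, -0.002, -0.184]
contact_force: [-1.3, -1.8, 6.5]
opening: 0.0203
grip_force: 20.0
```

Call:
carry_out(deltas=[[0.6,0,0,0,0,0,0],[0.8,0,0,0,0,0,0],[0.8,0,0,0,0,0,0],[0.8,0,0,0,0,0,0],[0.8,0,0,0,0,0,0],[0.8,0,0,0,0,0,0],[0.6,0,0,0,0,0,0],[0.4,0,0,0,0,0,0]])

```text
time: 8.15
tool_pos: [0.5264, 0.1854, 0.0665]
tool_rot: [-3.141, -0.001, -0.184]
contact_force: [-2.3, -0.8, 6.8]
opening: 0.0197
grip_force: 20.0
```

Call:
carry_out(deltas=[[0.1,0,0,0,0,0,0],[0,0,0,0,0,0,0],[0,0,0,0,0,0,0],[0,0,0,0,0,0,0],[0,0,0,0,0,0,0],[0,0,0,0,0,0,0],[0,0,0,0,0,0,0],[0,0,0,0,0,0,0]])

```text
time: 8.82
tool_pos: [0.5273, 0.1853, 0.0665]
tool_rot: [-3.141, -0.001, -0.184]
contact_force: [-0.8, -1.3, 5.3]
opening: 0.02
grip_force: 20.0
```

Call:
carry_out(deltas=[[0.1,0,0,0,0,0,0],[0.1,0,0,0,0,0,0],[0,0,0,0,0,0,0],[0,0,0,0,0,0,0],[0,0,0,0,0,0,0.4],[0,0,0,0,0,0,0.4],[0,0,0,0,0,0,0.4],[0,0,0,0,0,0,0.4]])

```text
time: 9.48
tool_pos: [0.5288, 0.1849, 0.0655]
tool_rot: [3.141, 0.0, -0.184]
contact_force: [0.6, 0.2, 0.6]
opening: 0.0361
grip_force: 0.0
```

Call:
carry_out(deltas=[[0,0,0,0,0,0,0.4],[0,0,-2,0,0,0,0.4],[0,0,-2.5,0,0,0,0.4],[0,0,-2.5,0,0,0,0.4],[-3,0,-1.5,0,0,0,0.4],[-3,0,0,0,0,0,0.4],[-2,0,0,0,0,0,0.4],[0,0,0,0,0,0,0.4]])

```text
time: 10.15
tool_pos: [0.4464, 0.2001, 0.1508]
tool_rot: [3.141, 0.002, -0.183]
contact_force: [0.3, 0.9, -0.3]
opening: 0.0367
grip_force: 0.0
```

```bash
python3 - <<'E'
from h import *
from cell import robot,cams
c=cams.read_camera("top");im=c["image"];D=c["depth"]
H,W=D.shape;vv,uu=np.mgrid[:H,:W]
P=np.stack([(uu-c["cx"])/c["fx"]*D,-(vv-c["cy"])/c["fy"]*D,-D,np.ones_like(D)],-1)@np.linalg.inv(c["world_to_cam"]).T
for x,y,r,lo,hi in((.6,.171,.04,.055,.085),(.526,.185,.02,.08,.097)):
    m=(np.hypot(P[...,0]-x,P[...,1]-y)<r)&(P[...,2]>lo)&(P[...,2]<hi)
    print(m.sum(),cv2.minAreaRect((P[m][:,:2]*1000).astype(np.float32)))
cv2.imwrite("pics/t2.png",cv2.resize(im[120:330,80:440],None,fx=2.2,fy=2.2,interpolation=cv2.INTER_CUBIC))
s=robot.observe();print(s["time"],s["tool_pos"],s["qvel"].round(3))
E
```

```text
350 ((599.4127197265625, 170.91400146484375), (12.326360702514648, 55.111663818359375), 79.29835510253906)
215 ((526.2362670898438, 184.78619384765625), (20.67775535583496, 23.470550537109375), 79.40555572509766)
10.2 [0.4486422  0.19993988 0.15100372] [-0.02   0.034 -0.061 -0.006 -0.007 -0.01 ]
```

View pics/t2.png

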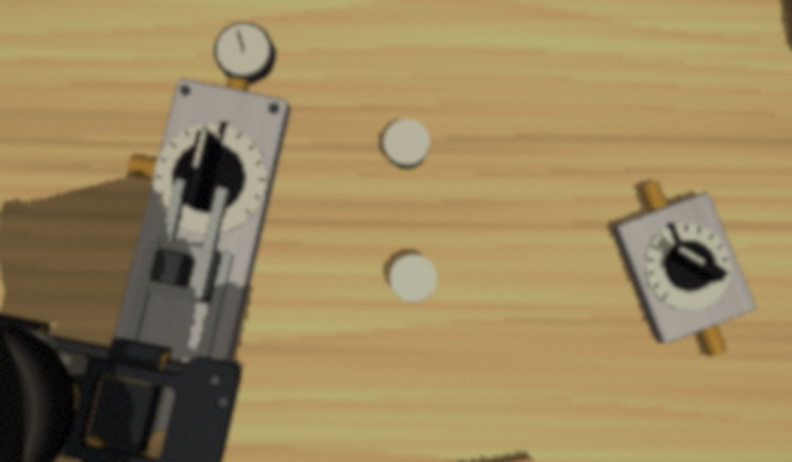

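The fork is over the bar at crop (205,200) and the post is 74.5 mm from the axis. The bar yaw of -10.7° puts it on the mark, the gripper is clear, and the small knob is untouched.

```bash
python3 -c "
from cell import robot
print(robot.hand_in())"
```

```text
the job is handed in; nothing more can be done
None
```

I turned the larger knob to the long mark, slid the fork lock home to its stop (post 74.5 mm from the axis), left the small regulator untouched and handed the job in at about 10 s; the hand-in gave no verdict.

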